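Empty the lidded sample tub into its tray

TASK

Two pump collars are shut in the grey sample tub with the yellow lid, which hangs on the tipping stand. With the tub upright, swing its lid fully back past its over-centre catch so that it stays open by itself; only then tip the tub right forward to its stop by the red crank handle, so that both collars drop into the green tray beneath. Leave the lid back and both collars lying in the tray; the tub itself may stay tipped.

Things in the scene. Friction and masses are not known exactly. Their poses are not given: they have to be found in the camera images.
- lid (a joint): Angle of the yellow lid relative to the tub, rad: 0 shut (as at the start), 1.95 fully back against its stop. Spring catch: below about 1.35 the lid springs shut when let go; beyond that it springs back to the stop and stays there, also while the tub is tipped. 1 to 2 N at the tab moves it.
- lid_tab (a point): Grip point in the white tab on the free edge of the yellow lid (90 x 76 x 3 mm); 180 mm above the table when shut, nothing close below. Tab in the lid's plane, 18 mm wide along the hinge, 8 mm thick, 39 mm clear of the lid; point 25 mm off the lid's edge. Axes turn with the lid: -x out along the tab, y along the hinge, z its upper side. Pinched across y from above, it turns between the fingers.
- lid_hinge (a point): Middle of the lid's hinge line, on the tub's rear rim. Axes as the tub: y along the hinge; tub upright: z up, -x to the front, where the tab is. The tab's grip point moves on a circle of 115 mm radius about this line: in front (-x) and 3 mm higher when shut, straight above at lid = 1.57, leaning to the rear beyond.
- tub (a joint): Tipping angle of the grey tub (89 x 72 x 51 mm, open on top, front wall sloping outward) about its shaft, rad: 0 upright against a stop (as at the start), positive tips its mouth forward (to the stand's -x), 1.9 is the forward stop. Stiff: it stays where it is left, about 4 to 5 N at the crank handle turns it.
- crank_grip (a point): Middle of the red round sleeve of the crank, 16 mm thick, 54 mm long along its y (parallel to the shaft), on the tub's +y side, 107 mm from the stand's middle plane. Circles with the tub at 70 mm radius about the tipping axis: straight above it (220 mm over the table) when upright, in front (-x) at tub = 1.57, 23 mm below the axis at the stop. Pinched from above across x it turns in the grip.
- tip_axis (a point): Point on the tub's tipping shaft, half-way between the two posts of the stand, 150 mm above the table. The stand is fixed to the table; its front (where the tray and the lid's tab reach out) is -x of this frame, y runs along the shaft, z is up. The posts stand at y = +-50 mm and end 12 mm above the shaft.
- tray (a point): Centre of the inner floor of the green catch tray under the tub, fixed to the stand: inside 170 mm along x and 86 mm along y, walls 34 mm high. Same axes as the stand.
- collar_gold_c (a point): Centre of the gold pump collar, 28 mm in diameter and 34 mm high, upright in the tub at the start (12 g).
- collar_ivory_c (a point): Centre of the ivory pump collar, same size, beside the gold one in the tub. (Other collars standing on the table and the blue parts tin do not belong to the job.)

How it is judged (in metres and radians):
On the way, in this order (a step that is already met when the one before it is completed fails the run):
1. the lid is swung fully back (beyond 1.75 rad) with the tub still upright (less than 0.3 rad) (value of joint lid above 1.75 rad and value of joint tub below 0.3 rad), for 0.2 s.
2. the tub is tipped forward beyond 1.6 rad with the lid still back (value of joint tub above 1.6 rad and value of joint lid above 1.5 rad), for 0.1 s.
At the end, for the whole second after the job is handed in: Both collars lie at rest inside the walls of the green tray (centres within 85 mm along and 43 mm across of the tray's centre, less than 40 mm above its floor), and the lid is still back (more than 1.5 rad from shut) (x of collar_gold_c in the frame of tray between -0.085 and 0.085 m and y of collar_gold_c in the frame of tray between -0.043 and 0.043 m and z of each of collar_gold_c, collar_ivory_c in the frame of tray below 0.04 m and x of collar_ivory_c in the frame of tray between -0.085 and 0.085 m and y of collar_ivory_c in the frame of tray between -0.043 and 0.043 m and value of joint lid above 1.5 rad and linear speed of each of collar_gold, collar_ivory below 0.05 m/s); the robot touches nothing.
It fails at once if the tub is tipped (more than 0.4 rad) while its lid is not back past the catch (less than 1.35 rad) (value of joint tub above 0.4 rad and value of joint lid below 1.35 rad).
It also fails if it takes over 51 s, if anything falls off the work surface, if the arm or the gripper's body presses on something with over 40 N, if the wrist force passes 120 N, or if a joint passes its speed limit or range.

ROBOT

A 7-joint arm with a two-finger parallel gripper is mounted at the origin on a cart in front of the work surface, level with it; the furniture and walls round the work are solid. World frame = base frame: x ahead of the robot, y to its left, z up, the work surface at z = 0. Lengths are in m, angles in degrees, forces in N, time in s.
With the tool pointing down it reaches from about 0.35 to 0.775 m from the base axis. Payload 3.1 kg.
Tool frame: the origin (TCP) lies between the finger pads; the fingertips stand 25 mm ahead of it and the grasp point (between the pads) lies 6 mm ahead of it; z points along the fingers, y is the line along which they close (so a half turn about z gives the same grasp; the last joint's range is limited). The gripper opens to 85 mm and grips with 20 to 120 N. Pads are 22 mm wide; open, the fingers measure 114 mm over their backs; the gripper's body (76 mm by 85 mm) begins 54 mm behind the grasp point. The pads swing forward as they close: fully open they stand 13 mm farther back than shut.
Start: joints at [-78.363, 17.813, 0.802, 86.603, -0.252, 75.585, -1.558], TCP at [0.133, 0.534, 0.256] pointing down, gripper open.
Joint ranges: [-154.91, 154.91], [-16.99, 109.72], [-72.82, 74.43], [7.12, 147.25], [-82.49, 262.49], [11.32, 116.49], [-174.64, 174.64]. Speed limits (degrees/s): [159.86, 159.86, 180, 180, 180, 180, 180].

INTERFACE

Orientations are given as [roll, pitch, yaw] about the fixed x, y, z axes, in that order (R = Rz(yaw) Ry(pitch) Rx(roll)).
In Python, from plant import bot gives the robot as it stands.
- The arm moves only by the tool move_arm, never from a script. Its argument "rows" is a list that holds one entry, the list of rows, each a list of 5 numbers: the finger opening in mm, from 0 to 85.4, then the shift along the tool's x, y, z in mm, then the turn about the tool's z in rad. In form: [[[fingers, dx, dy, dz, yaw], ...]]. A call has exactly 5 rows; each row shifts and turns the commanded pose from where the row before left it, along the tool's axes as they then stand; what a row does not reach is not made up. A row lasts 1/10 s, in which the tool goes at most 50 mm and 8.59 degrees, less where a joint would pass 70% of its speed; a pose out of reach is approached as far as the arm can. A call is refused whole if a number of a shift passes 50 or a number of a turn 0.15, either way. A call with a gripper value outside its range is refused whole. The fingers move at their own pace and stop on an object; "squeeze" is the grip in N (left out, the last holds). Time passes only in rows, so rows that do not move let the fingers close, or fill a call up. It gives the time, the measured TCP pose, the force, the opening and the grip force at its end, in the units of the state.
- bot.sense(): the state, without advancing time (a new reading comes with each control period).
- bot.read_camera(name): name is "scene" or "top" or "wrist"; returns the picture (400x640x3 uint8, red, green, blue); there is no depth.
- bot.camera_model(name): a dict with "camera_matrix" (3x3 intrinsics, pixels), "pose" (4x4, takes a point from camera to world coordinates); the wrist camera has in their place "mount" (4x4, takes a point from camera to tool coordinates, whose origin is the TCP and whose axes are the flange's). Camera axes: x right, y down, z forward; pixel columns grow to the right and rows downward; lengths in m; the calibration is good to about 2 mm. A picture is of the moment at which its call begins: read the wrist's pose just before it. camera_model takes no time and is no camera call.
- bot.finish_job(): hands the job in; it is judged then, once.
The state is a dict: "time": time; "joints": joint angles; "qd": joint speeds; "tau": joint torques, N m; "eef_pos": TCP position; "ee_rot": TCP orientation; "force": force on the tool from outside, world axes, zero at the start; "torque": the same for the moment, N m; "opening": opening from 0.0 (shut) to 1.0 (fully open); "grasp_force": force on a finger pad.
Only numpy, scipy, OpenCV 4.12 (cv2) and the standard library are available. Lean on these libraries where they do the work, as an engineer would, in place of code of your own. Each camera call takes 0.05 s, during which the arm holds its last target. There are 200 camera calls.

## Working session

There is one attempt and no reset: what is moved stays moved. The work goes in short steps, Python scripts to look and compute and a tool call to move; the robot and the scene stay as the last step left them, time stands still between calls to the robot, and variables do not carry over. Pictures are saved under pics/ and viewed, at most 10 in all, crops included, and the job is handed in when it is done.

Besides the shell and the picture viewer there is one more tool, called as a command line: name --argument value ..., lists and objects as JSON in quotes. move_arm: Moves the arm, as the interface text tells. Its arguments: {"type":"object","properties":{"rows":{"type":"array"},"squeeze":{"type":"number"}},"required":["rows"]}

```bash
mkdir -p pics; ls; python3 - <<'E'
from plant import bot
import cv2,numpy as np
s=bot.sense();print(s['time'],s['eef_pos'],s['ee_rot'],s['opening'])
for n in("scene","top"):
    cv2.imwrite(f"pics/{n}0.png",bot.read_camera(n)[:,:,::-1]);m=bot.camera_model(n);print(m)
E
```

```text
pics
0.0 [0.13311964 0.53295704 0.25523449] [-1.79867078e+02  6.80264319e-03  1.65979310e+02] 1.0005997903697321
{'camera_matrix': array([[515.29559969,   0.        , 319.28865454],
       [  0.        , 515.29559969, 208.3548393 ],
       [  0.        ,   0.        ,   1.        ]]), 'pose': array([[ 0.50724412, -0.33386221,  0.79450578, -0.17455265],
       [-0.86172045, -0.20920254,  0.46224687, -0.62378559],
       [ 0.01188586, -0.91911388, -0.39381265,  0.49774524],
       [ 0.        ,  0.        ,  0.        ,  1.        ]])}
{'camera_matrix': array([[386.70570106,   0.        , 327.76269845],
       [  0.        , 386.70570106, 206.14277919],
       [  0.        ,   0.        ,   1.        ]]), 'pose': array([[-0.00413135, -0.99601243,  0.08911884,  0.43747132],
       [-0.99990239,  0.00530404,  0.01292601, -0.2518514 ],
       [-0.01334715, -0.08905674, -0.99593712,  0.98644873],
       [ 0.        ,  0.        ,  0.        ,  1.        ]])}
```

View pics/scene0.png

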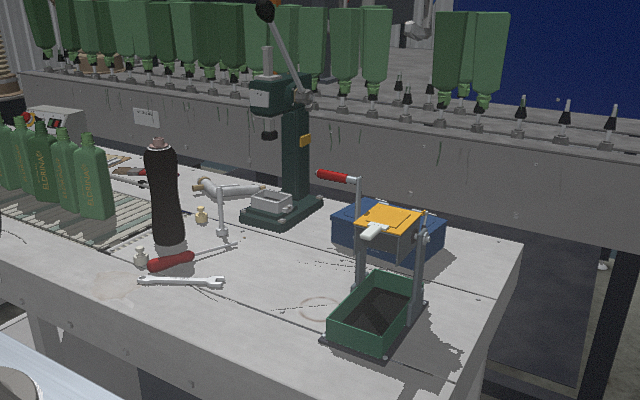

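View pics/top0.png

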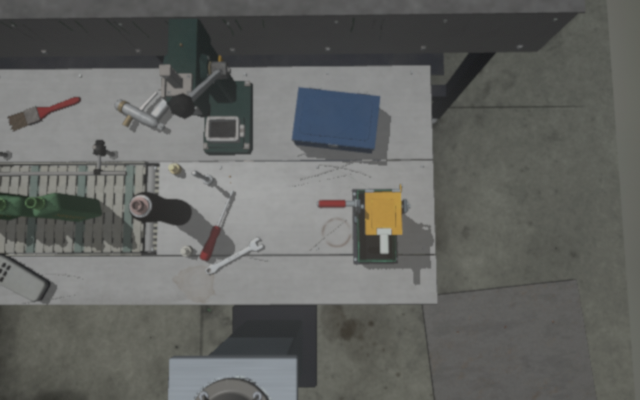

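The scene view shows the tub stand on the right with the lid shut, tab near (372,232) and red sleeve at (333,176). In the top view the tab is at about (384,242), the sleeve at (332,204) and the lid at (383,213). The stand's front faces the robot, with the blue tin behind it.

```bash
cat > h.py <<'E'
import cv2,numpy as np
from plant import bot
def onplane(n,uv,z):
    m=bot.camera_model(n);K,P=m['camera_matrix'],m['pose']
    d=P[:3,:3]@np.linalg.inv(K)@[*uv,1];return P[:3,3]+d*(z-P[2,3])/d[2]
def tri(a,b):
    A=[];B=[]
    for n,uv in(("scene",a),("top",b)):
        m=bot.camera_model(n);P=m['pose'];d=P[:3,:3]@np.linalg.inv(m['camera_matrix'])@[*uv,1];d/=np.linalg.norm(d)
        M=np.eye(3)-np.outer(d,d);A.append(M);B.append(M@P[:3,3])
    return np.linalg.lstsq(np.vstack(A),np.hstack(B),rcond=None)[0]
def seg(im,lo,hi,box):
    h=cv2.cvtColor(im,cv2.COLOR_BGR2HSV);m=cv2.inRange(h,lo,hi);k=np.zeros_like(m);x0,y0,x1,y1=box;k[y0:y1,x0:x1]=m[y0:y1,x0:x1]
    ys,xs=np.nonzero(k);return np.array([xs.mean(),ys.mean()]),cv2.minAreaRect(np.c_[xs,ys].astype(np.float32)),len(xs)
E
python3 - <<'E'
from h import *
T=cv2.imread('pics/top0.png');S=cv2.imread('pics/scene0.png')
red=((0,120,60),(8,255,255));yel=((15,120,90),(32,255,255));wh=((0,0,150),(179,45,255))
r=seg(T,*red,(310,190,355,215));rs=seg(S,*red,(305,160,360,190))
y=seg(T,*yel,(355,180,415,240));w=seg(T,*wh,(374,226,394,258));ws=seg(S,*wh,(355,215,392,245))
for n,v in zip("r rs y w ws".split(),(r,rs,y,w,ws)):print(n,v)
print('red',onplane('top',r[0],.226),tri(rs[0],r[0]))
print('tab',onplane('top',w[0],.184),tri(ws[0],w[0]))
print('lid',[onplane('top',p,.179).round(3) for p in cv2.boxPoints(y[1])])
print('redends',[onplane('top',p,.226).round(3) for p in cv2.boxPoints(r[1])])
print('tabcorn',[onplane('top',p,.184).round(3) for p in cv2.boxPoints(w[1])])
cv2.imwrite('pics/c.png',np.hstack([cv2.resize(T[170:280,310:430],None,fx=3.3,fy=3.3,interpolation=2),cv2.resize(S[150:260,305:425],None,fx=3.3,fy=3.3,interpolation=2)]))
E
```

```text
r (array([332., 203.]), ((332.0, 203.0), (4.0, 24.0), 90.0), 121)
rs (array([331.52444444, 174.84      ]), ((331.4585266113281, 175.02682495117188), (29.962661743164062, 8.800223350524902), 12.094757080078125), 225)
y (array([382.78969654, 211.77417078]), ((383.0, 213.0), (42.0, 36.0), 90.0), 1417)
w (array([383.74519231, 238.69230769]), ((383.5, 240.0), (24.0, 13.0), 90.0), 208)
ws (array([372.59192825, 229.04035874]), ((372.7981872558594, 227.86351013183594), (13.18257999420166, 29.30672836303711), 60.642250061035156), 223)
red [ 0.51170725 -0.25037954  0.226     ] [ 0.51120734 -0.24880458  0.22186195]
tab [ 0.44121079 -0.35671538  0.184     ] [ 0.44066497 -0.35595874  0.1812033 ]
lid [array([ 0.539, -0.32 ,  0.179]), array([ 0.539, -0.395,  0.179]), array([ 0.451, -0.393,  0.179]), array([ 0.451, -0.319,  0.179])]
redends [array([ 0.516, -0.227,  0.226]), array([ 0.516, -0.274,  0.226]), array([ 0.508, -0.274,  0.226]), array([ 0.508, -0.227,  0.226])]
tabcorn [array([ 0.463, -0.343,  0.184]), array([ 0.463, -0.37 ,  0.184]), array([ 0.414, -0.369,  0.184]), array([ 0.414, -0.342,  0.184])]
```

View pics/c.png

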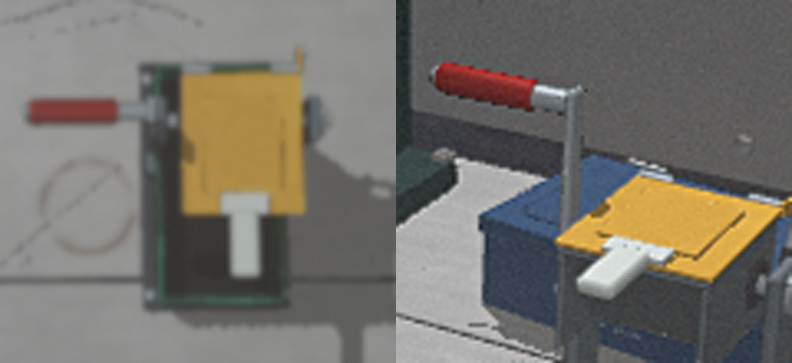

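The crop confirms the geometry: the stand's yaw is about 0, the tab is at (0.426, -0.356, 0.18), the hinge at x≈0.541 and the crank sleeve at (0.511, -0.250, 0.22). The 107 mm crank offset and the lid size also match. Next I'll plan the transit rows.

```bash
cat >> h.py <<'E'
def rows(p,yaw,wps,fing):
    """tool-down; wps: (xyz,yaw_deg,n)"""
    p=np.array(p,float)*1000;y=np.radians(yaw);out=[]
    for q,yw,n in wps:
        q=np.array(q)*1000
        dt=round(-(np.radians(yw)-y)/n,3)
        for i in range(n):
            d=(q-p)/(n-i);c,s=np.cos(y),np.sin(y)
            t=np.round([c*d[0]+s*d[1],s*d[0]-c*d[1],-d[2]]).astype(int)
            p=p+[c*t[0]+s*t[1],s*t[0]-c*t[1],-t[2]];y-=dt
            out.append([fing,*t.tolist(),dt])
    for i in range(0,len(out),5):print(str(out[i:i+5]).replace(' ',''))
    print('end',p.round(1),np.degrees(y).round(2))
E
python3 -c "
from h import *
s=bot.sense()
print(onplane('top',(145,205),.22))
rows(s['eef_pos'],s['ee_rot'][2],[((.37,.12,.36),83,15),((.424,-.356,.30),0,15)],50)"
```

```text
[0.51030331 0.1242425  0.22      ]
[[50,-22,-23,-7,np.float64(0.097)],[50,-24,-21,-7,np.float64(0.097)],[50,-26,-18,-7,np.float64(0.097)],[50,-28,-16,-7,np.float64(0.097)],[50,-29,-13,-7,np.float64(0.097)]]
[[50,-30,-10,-7,np.float64(0.097)],[50,-31,-7,-7,np.float64(0.097)],[50,-31,-4,-7,np.float64(0.097)],[50,-32,-1,-7,np.float64(0.097)],[50,-32,2,-7,np.float64(0.097)]]
[[50,-31,5,-7,np.float64(0.097)],[50,-31,8,-7,np.float64(0.097)],[50,-29,11,-7,np.float64(0.097)],[50,-28,14,-7,np.float64(0.097)],[50,-27,18,-7,np.float64(0.097)]]
[[50,-31,8,4,np.float64(0.096)],[50,-30,11,4,np.float64(0.096)],[50,-29,13,4,np.float64(0.096)],[50,-28,16,4,np.float64(0.096)],[50,-26,19,4,np.float64(0.096)]]
[[50,-24,21,4,np.float64(0.096)],[50,-22,23,4,np.float64(0.096)],[50,-19,25,4,np.float64(0.096)],[50,-17,27,4,np.float64(0.096)],[50,-14,29,4,np.float64(0.096)]]
[[50,-12,30,4,np.float64(0.096)],[50,-9,31,4,np.float64(0.096)],[50,-6,31,4,np.float64(0.096)],[50,-2,32,4,np.float64(0.096)],[50,0,31,4,np.float64(0.096)]]
end [ 423.8 -355.6  300.3] 0.11
```

move_arm --rows '[[[50, -22, -23, -7, 0.097], [50, -24, -21, -7, 0.097], [50, -26, -18, -7, 0.097], [50, -28, -16, -7, 0.097], [50, -29, -13, -7, 0.097]]]'

```text
time: 0.6
eef_pos: [0.2125, 0.3936, 0.2911]
ee_rot: [-179.9, 0.0, 138.0]
force: [0.4, -0.2, -0.8]
opening: 0.585
grasp_force: 0.0
```

move_arm --rows '[[[50, -30, -10, -7, 0.097], [50, -31, -7, -7, 0.097], [50, -31, -4, -7, 0.097], [50, -32, -1, -7, 0.097], [50, -32, 2, -7, 0.097]]]'

```text
time: 1.1
eef_pos: [0.2911, 0.2558, 0.3262]
ee_rot: [-180.0, 0.0, 110.2]
force: [1.0, 0.3, -0.8]
opening: 0.586
grasp_force: 0.0
```

move_arm --rows '[[[50, -31, 5, -7, 0.097], [50, -31, 8, -7, 0.097], [50, -29, 11, -7, 0.097], [50, -28, 14, -7, 0.097], [50, -27, 18, -7, 0.097]]]'

```text
time: 1.6
eef_pos: [0.3705, 0.1194, 0.3613]
ee_rot: [-180.0, -0.0, 82.4]
force: [0.9, 0.9, -0.9]
opening: 0.586
grasp_force: 0.0
```

Tracking is exact, so I'll continue.

move_arm --rows '[[[50, -31, 8, 4, 0.096], [50, -30, 11, 4, 0.096], [50, -29, 13, 4, 0.096], [50, -28, 16, 4, 0.096], [50, -26, 19, 4, 0.096]]]'

```text
time: 2.1
eef_pos: [0.3883, -0.0399, 0.3408]
ee_rot: [-180.0, -0.0, 54.9]
force: [1.3, -0.6, -0.4]
opening: 0.586
grasp_force: 0.0
```

move_arm --rows '[[[50, -24, 21, 4, 0.096], [50, -22, 23, 4, 0.096], [50, -19, 25, 4, 0.096], [50, -17, 27, 4, 0.096], [50, -14, 29, 4, 0.096]]]'

```text
time: 2.6
eef_pos: [0.4066, -0.1976, 0.3209]
ee_rot: [-180.0, -0.0, 27.4]
force: [1.9, 0.3, 0.2]
opening: 0.585
grasp_force: 0.0
```

move_arm --rows '[[[50, -12, 30, 4, 0.096], [50, -9, 31, 4, 0.096], [50, -6, 31, 4, 0.096], [50, -2, 32, 4, 0.096], [50, 0, 31, 4, 0.096]]]'

```text
time: 3.1
eef_pos: [0.4241, -0.3559, 0.3004]
ee_rot: [-180.0, 0.1, -0.1]
force: [-0.5, 0.2, 0.2]
opening: 0.584
grasp_force: 0.0
```

```bash
python3 - <<'E'
from h import *
s=bot.sense();im=bot.read_camera('wrist');cv2.imwrite('pics/w1.png',im[:,:,::-1])
print(s['eef_pos'],s['ee_rot']);m=bot.camera_model('wrist');print(m)
E
```

```text
[ 0.42408404 -0.355904    0.30036659] [-1.79955451e+02  5.47768587e-02 -8.12668148e-02]
{'camera_matrix': array([[356.1746481 ,   0.        , 320.77271181],
       [  0.        , 356.1746481 , 204.98128881],
       [  0.        ,   0.        ,   1.        ]]), 'mount': array([[ 1.42638963e-03, -9.63602522e-01, -2.67335268e-01,
         6.74702977e-02],
       [ 9.99998910e-01,  1.27276099e-03,  7.47946138e-04,
         7.33855038e-04],
       [-3.80468885e-04, -2.67336044e-01,  9.63603287e-01,
        -1.18597526e-01],
       [ 0.00000000e+00,  0.00000000e+00,  0.00000000e+00,
         1.00000000e+00]])}
```

View pics/w1.png

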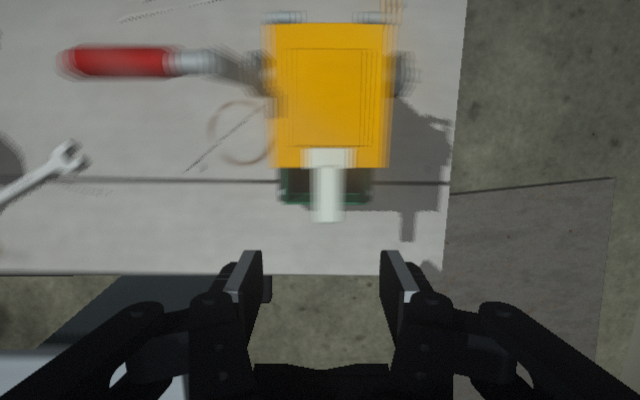

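The wrist view shows the tab pointing at the gripper, with its tip at (328,222) and the lid's front edge at row 168. I'll convert these to positions.

```bash
cat >> h.py <<'E'
from scipy.spatial.transform import Rotation as Ro
def wpl(pos,rpy,uv,z):
    m=bot.camera_model('wrist');T=np.eye(4);T[:3,:3]=Ro.from_euler('xyz',rpy,degrees=True).as_matrix();T[:3,3]=pos
    P=T@m['mount'];d=P[:3,:3]@np.linalg.inv(m['camera_matrix'])@[*uv,1];return (P[:3,3]+d*(z-P[2,3])/d[2]).round(4)
E
python3 - <<'E'
from h import *
p=[.42408,-.3559,.30037];r=[-179.955,.055,-.081]
for n,uv,z in (('tip',(328,222),.184),('edge',(327,167.5),.178),('rearL',(263,24),.178),('rearR',(389,26),.178),('red',(120,61),.228),('redL',(60,61),.22),('redR',(175,61),.22)):print(n,wpl(p,r,uv,z))
E
```

```text
tip [ 0.414  -0.3617  0.184 ]
edge [ 0.4511 -0.361   0.178 ]
rearL [ 0.5401 -0.3212  0.178 ]
rearR [ 0.539  -0.3987  0.178 ]
red [ 0.5132 -0.2563  0.228 ]
redL [ 0.5142 -0.2208  0.22  ]
redR [ 0.5142 -0.2808  0.22  ]
```

move_arm --rows '[[[50, 0, 3, 22, 0], [50, 0, 0, 22, 0], [50, 0, 0, 22, 0], [50, 0, 0, 22, 0], [50, 0, 0, 22, 0]]]'

```text
time: 3.65
eef_pos: [0.4237, -0.3574, 0.19]
ee_rot: [-180.0, 0.0, 0.1]
force: [-0.3, 0.8, 0.9]
opening: 0.588
grasp_force: 0.0
```

move_arm --rows '[[[5, 0, 0, 0, 0], [5, 0, 0, 0, 0], [5, 0, 0, 0, 0], [5, 0, 0, 0, 0], [5, 0, 0, 0, 0]]]' --squeeze 25

```text
time: 4.15
eef_pos: [0.4239, -0.357, 0.1917]
ee_rot: [-179.9, -0.0, 0.2]
force: [-2.4, 4.9, 0.4]
opening: 0.203
grasp_force: 29.0
```

The grip is on the tab: the opening is about 17 mm against its 18 mm width. Next I'll plan the arc.

```bash
python3 - <<'E'
import numpy as np
R=117;a=np.radians(1.5)+np.linspace(0,1.88,16)
X=np.round(-R*np.cos(a));Z=np.round(R*np.sin(a))
o=[[5,int(x),0,int(-z),0] for x,z in zip(np.diff(X),np.diff(Z))]
for i in 0,5,10:print(o[i:i+5])
E
```

```text
[[5, 1, 0, -15, 0], [5, 3, 0, -14, 0], [5, 5, 0, -14, 0], [5, 7, 0, -13, 0], [5, 8, 0, -12, 0]]
[[5, 10, 0, -11, 0], [5, 11, 0, -10, 0], [5, 12, 0, -8, 0], [5, 13, 0, -7, 0], [5, 13, 0, -5, 0]]
[[5, 15, 0, -3, 0], [5, 14, 0, -2, 0], [5, 15, 0, 0, 0], [5, 14, 0, 3, 0], [5, 15, 0, 4, 0]]
```

move_arm --rows '[[[5, 1, 0, -15, 0], [5, 3, 0, -14, 0], [5, 5, 0, -14, 0], [5, 7, 0, -13, 0], [5, 8, 0, -12, 0]]]'

```text
time: 4.65
eef_pos: [0.4486, -0.3567, 0.2592]
ee_rot: [-179.9, -0.0, 0.2]
force: [1.7, 2.9, -6.0]
opening: 0.202
grasp_force: 28.2
```

move_arm --rows '[[[5, 10, 0, -11, 0], [5, 11, 0, -10, 0], [5, 12, 0, -8, 0], [5, 13, 0, -7, 0], [5, 13, 0, -5, 0]]]'

```text
time: 5.15
eef_pos: [0.5069, -0.3565, 0.3]
ee_rot: [-179.8, 0.1, 0.1]
force: [-1.7, 5.1, -2.8]
opening: 0.199
grasp_force: 28.0
```

move_arm --rows '[[[5, 15, 0, -3, 0], [5, 14, 0, -2, 0], [5, 15, 0, 0, 0], [5, 14, 0, 3, 0], [5, 15, 0, 4, 0]]]'

```text
time: 5.65
eef_pos: [0.5813, -0.356, 0.2998]
ee_rot: [-179.9, -0.1, 0.2]
force: [-1.6, 4.5, 2.6]
opening: 0.199
grasp_force: 27.9
```

```bash
python3 - <<'E'
from h import *
im=bot.read_camera('scene');cv2.imwrite('pics/s2.png',cv2.resize(im[60:380,280:480,::-1],None,fx=1.8,fy=1.8))
E
```

```text
(no output)
```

View pics/s2.png

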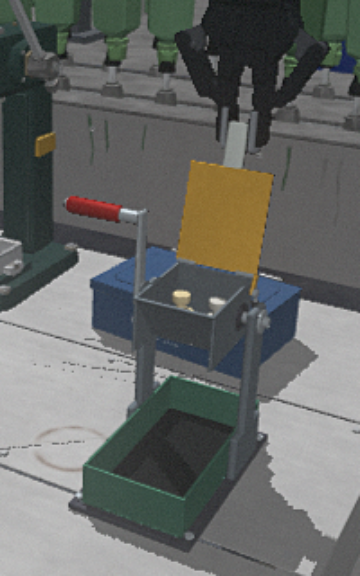

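The lid is standing back past the catch with the tub upright. I'll release it, lift and move to the crank.

move_arm --rows '[[[50, 0, 0, 0, 0], [50, 0, 0, 0, 0], [50, 0, 0, 0, 0], [50, 0, 0, -15, 0], [50, 0, 0, -20, 0]]]'

```text
time: 6.2
eef_pos: [0.5789, -0.358, 0.3329]
ee_rot: [-179.9, 0.1, -0.0]
force: [-0.0, 0.0, 0.1]
opening: 0.588
grasp_force: 0.0
```

```bash
python3 - <<'E'
from h import *
s=bot.sense();print(s['eef_pos'],s['ee_rot'],s['opening'])
p=s['eef_pos'];a=[p[0],p[1],p[2]+.05]
rows(p,s['ee_rot'][2],[(a,0,3),((.512,-.238,.36),90,12)],50)
im=bot.read_camera('scene');cv2.imwrite('pics/s3.png',im[60:380,280:480,::-1])
E
```

```text
[ 0.57888058 -0.35796024  0.33289475] [-1.79943942e+02  8.98883221e-02 -2.00397769e-03] 0.5879394907105125
[[50,0,0,-17,np.float64(-0.0)],[50,0,0,-16,np.float64(-0.0)],[50,0,0,-17,np.float64(-0.0)],[50,-6,-10,2,np.float64(-0.131)],[50,-4,-11,2,np.float64(-0.131)]]
[[50,-3,-11,2,np.float64(-0.131)],[50,-1,-11,2,np.float64(-0.131)],[50,0,-11,2,np.float64(-0.131)],[50,2,-11,2,np.float64(-0.131)],[50,3,-11,2,np.float64(-0.131)]]
[[50,5,-11,2,np.float64(-0.131)],[50,6,-10,2,np.float64(-0.131)],[50,7,-9,2,np.float64(-0.131)],[50,8,-8,1,np.float64(-0.131)],[50,9,-7,2,np.float64(-0.131)]]
end [ 511.9 -238.2  359.9] 90.07
```

View pics/s3.png

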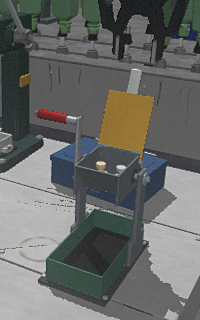

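The lid stays back with the gripper clear of it. I'll go on to the crank.

move_arm --rows '[[[50, 0, 0, -17, 0], [50, 0, 0, -16, 0], [50, 0, 0, -17, 0], [50, -6, -10, 2, -0.131], [50, -4, -11, 2, -0.131]]]'

```text
time: 6.75
eef_pos: [0.5674, -0.339, 0.3798]
ee_rot: [179.8, -0.0, 15.3]
force: [0.1, 0.2, 0.2]
opening: 0.589
grasp_force: 0.0
```

move_arm --rows '[[[50, -3, -11, 2, -0.131], [50, -1, -11, 2, -0.131], [50, 0, -11, 2, -0.131], [50, 2, -11, 2, -0.131], [50, 3, -11, 2, -0.131]]]'

```text
time: 7.25
eef_pos: [0.5403, -0.2887, 0.369]
ee_rot: [180.0, 0.0, 52.9]
force: [-0.3, 0.6, -0.3]
opening: 0.584
grasp_force: 0.0
```

move_arm --rows '[[[50, 5, -11, 2, -0.131], [50, 6, -10, 2, -0.131], [50, 7, -9, 2, -0.131], [50, 8, -8, 1, -0.131], [50, 9, -7, 2, -0.131]]]'

```text
time: 7.75
eef_pos: [0.5117, -0.2385, 0.3602]
ee_rot: [180.0, 0.0, 90.4]
force: [0.5, -0.4, 0.2]
opening: 0.587
grasp_force: 0.0
```

```bash
python3 - <<'E'
from h import *
bot.read_camera('wrist');bot.read_camera('wrist')
s=bot.sense();im=bot.read_camera('wrist')[:,:,::-1].copy();cv2.imwrite('pics/w2.png',im)
p,r=s['eef_pos'],s['ee_rot'];print(p,r)
c=seg(im,(0,120,60),(8,255,255),(0,0,640,400));print(c)
for q in cv2.boxPoints(c[1]):print(q,wpl(p,r,q,.222))
E
```

```text
[ 0.51181481 -0.23721921  0.36031537] [ 1.79959832e+02 -9.39515508e-02  9.02209029e+01]
(array([389.98393352, 243.43822715]), ((447.836181640625, 270.21551513671875), (316.8424072265625, 67.49150848388672), 23.198591232299805), 1805)
[288.93103 238.82758] [ 0.4875 -0.2685  0.222 ]
[315.5172  176.79309] [ 0.5079 -0.22    0.222 ]
[606.74133 301.60345] [ 0.7438 -0.3214  0.222 ]
[580.15515 363.63794] [ 0.7341 -0.3809  0.222 ]
```

View pics/w2.png

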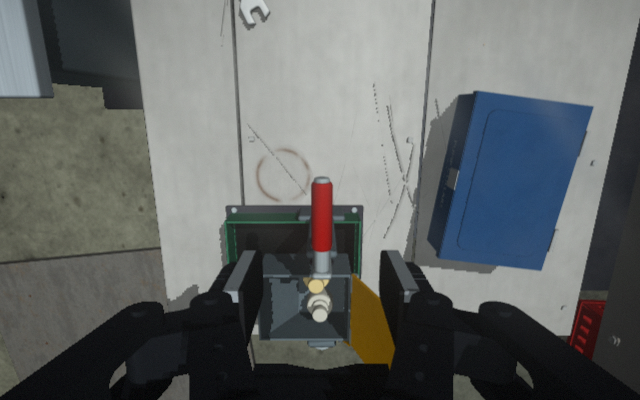

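The wrist view has the sleeve centred between the fingers at column 321, rows 178–250, so x≈0.512 and y runs from -0.22 to -0.277. I'll descend and grip it.

move_arm --rows '[[[50, 0, 0, 27, 0], [50, 0, 0, 27, 0], [50, 0, 0, 27, 0], [50, 0, 0, 27, 0], [50, 0, 0, 26, 0]]]'

```text
time: 8.4
eef_pos: [0.5124, -0.2394, 0.2251]
ee_rot: [180.0, 0.1, 89.9]
force: [-0.1, -0.6, 0.6]
opening: 0.588
grasp_force: 0.0
```

move_arm --rows '[[[3, 0, 0, 0, 0], [3, 0, 0, 0, 0], [3, 0, 0, 0, 0], [3, 0, 0, 0, 0], [3, 0, 0, 0, 0]]]' --squeeze 40

```text
time: 8.9
eef_pos: [0.5124, -0.2392, 0.2274]
ee_rot: [180.0, 0.1, 90.1]
force: [-2.6, -0.4, 1.0]
opening: 0.171
grasp_force: 39.5
```

```bash
python3 - <<'E'
import numpy as np
R=70;a=np.linspace(0,1.88,31)
X=np.round(-R*np.sin(a));Z=np.round(R*np.cos(a))
# yaw 90: tool x=+y world, tool y=+x world, z down
o=[[3,0,int(x),int(-z),0] for x,z in zip(np.diff(X),np.diff(Z))]
for i in range(0,30,5):print(o[i:i+5])
E
```

```text
[[3, 0, -4, 0, 0], [3, 0, -5, 1, 0], [3, 0, -4, 0, 0], [3, 0, -4, 1, 0], [3, 0, -5, 1, 0]]
[[3, 0, -4, 2, 0], [3, 0, -4, 2, 0], [3, 0, -4, 2, 0], [3, 0, -3, 2, 0], [3, 0, -4, 2, 0]]
[[3, 0, -4, 3, 0], [3, 0, -3, 3, 0], [3, 0, -3, 3, 0], [3, 0, -3, 3, 0], [3, 0, -3, 4, 0]]
[[3, 0, -2, 3, 0], [3, 0, -2, 4, 0], [3, 0, -2, 4, 0], [3, 0, -2, 4, 0], [3, 0, -2, 4, 0]]
[[3, 0, -1, 4, 0], [3, 0, -1, 5, 0], [3, 0, 0, 4, 0], [3, 0, -1, 4, 0], [3, 0, 0, 5, 0]]
[[3, 0, 0, 4, 0], [3, 0, 1, 4, 0], [3, 0, 0, 5, 0], [3, 0, 1, 4, 0], [3, 0, 1, 4, 0]]
```

move_arm --rows '[[[3, 0, -4, 0, 0], [3, 0, -5, 1, 0], [3, 0, -4, 0, 0], [3, 0, -4, 1, 0], [3, 0, -5, 1, 0]]]'

```text
time: 9.4
eef_pos: [0.4982, -0.2393, 0.2272]
ee_rot: [178.9, 0.3, 90.3]
force: [11.1, -1.5, 2.4]
opening: 0.169
grasp_force: 39.1
```

move_arm --rows '[[[3, 0, -4, 2, 0], [3, 0, -4, 2, 0], [3, 0, -4, 2, 0], [3, 0, -3, 2, 0], [3, 0, -4, 2, 0]]]'

```text
time: 9.9
eef_pos: [0.4788, -0.2394, 0.2185]
ee_rot: [178.9, 0.3, 90.3]
force: [7.6, -0.4, 10.2]
opening: 0.171
grasp_force: 41.6
```

move_arm --rows '[[[3, 0, -4, 3, 0], [3, 0, -3, 3, 0], [3, 0, -3, 3, 0], [3, 0, -3, 3, 0], [3, 0, -3, 4, 0]]]'

```text
time: 10.4
eef_pos: [0.4608, -0.2395, 0.2018]
ee_rot: [179.2, 0.2, 90.2]
force: [4.2, -0.6, 5.7]
opening: 0.174
grasp_force: 43.8
```

move_arm --rows '[[[3, 0, -2, 3, 0], [3, 0, -2, 4, 0], [3, 0, -2, 4, 0], [3, 0, -2, 4, 0], [3, 0, -2, 4, 0]]]'

```text
time: 10.9
eef_pos: [0.449, -0.2396, 0.1817]
ee_rot: [179.4, 0.2, 90.2]
force: [0.0, -0.1, 8.4]
opening: 0.175
grasp_force: 46.5
```

move_arm --rows '[[[3, 0, -1, 4, 0], [3, 0, -1, 5, 0], [3, 0, 0, 4, 0], [3, 0, -1, 4, 0], [3, 0, 0, 5, 0]]]'

```text
time: 11.4
eef_pos: [0.4431, -0.2396, 0.1587]
ee_rot: [179.8, 0.1, 90.1]
force: [-5.1, -0.3, 10.0]
opening: 0.167
grasp_force: 48.8
```

move_arm --rows '[[[3, 0, 0, 4, 0], [3, 0, 1, 4, 0], [3, 0, 0, 5, 0], [3, 0, 1, 4, 0], [3, 0, 1, 4, 0]]]'

```text
time: 11.9
eef_pos: [0.4434, -0.2396, 0.1363]
ee_rot: [-179.9, 0.0, 90.1]
force: [-8.6, -1.5, 7.4]
opening: 0.17
grasp_force: 51.3
```

```bash
python3 - <<'E'
from h import *
im=bot.read_camera('scene');cv2.imwrite('pics/s4.png',cv2.resize(im[90:380,260:480,::-1],None,fx=2,fy=2))
E
```

```text
(no output)
```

View pics/s4.png

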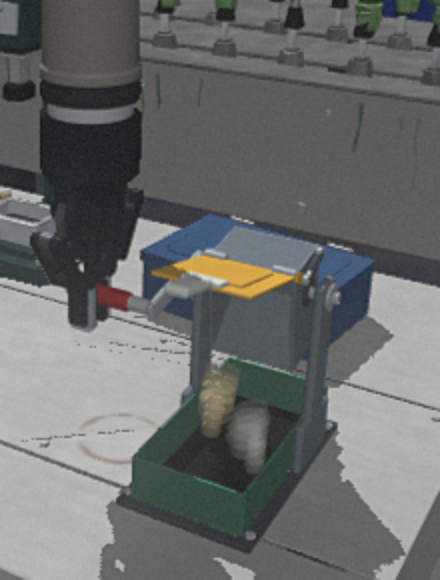

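Both collars are dropping into the tray. I'll nudge the crank to its stop, then release and retreat.

move_arm --rows '[[[3, 0, 1, 3, 0], [3, 0, 1, 3, 0], [3, 0, 0, 0, 0], [3, 0, 0, 0, 0], [3, 0, 0, 0, 0]]]'

```text
time: 12.45
eef_pos: [0.4446, -0.2396, 0.1296]
ee_rot: [-179.8, 0.0, 90.1]
force: [-7.1, -1.8, 3.6]
opening: 0.173
grasp_force: 51.5
```

move_arm --rows '[[[40, 0, 0, 0, 0], [40, 0, 0, 0, 0], [40, 0, 0, 0, 0], [40, 0, 0, 0, 0], [40, 0, 0, -10, 0]]]'

```text
time: 12.95
eef_pos: [0.447, -0.2374, 0.1386]
ee_rot: [-179.9, -0.1, 90.2]
force: [-0.3, 0.0, 0.6]
opening: 0.47
grasp_force: 0.0
```

move_arm --rows '[[[40, 0, 0, -25, 0], [40, 0, 0, -30, 0], [40, 0, 0, -30, 0], [40, 30, 0, -30, 0], [40, 30, 0, -20, 0]]]'

```text
time: 13.45
eef_pos: [0.448, -0.1792, 0.2774]
ee_rot: [179.8, 0.1, 90.0]
force: [0.5, 0.3, -0.3]
opening: 0.467
grasp_force: 0.0
```

```bash
python3 - <<'E'
from h import *
a=bot.read_camera('scene')[180:380,300:480,::-1];b=bot.read_camera('top')[150:290,310:430,::-1]
cv2.imwrite('pics/s5.png',np.hstack([cv2.resize(a,(432,480)),cv2.resize(b,(360,420)) if 0 else cv2.resize(b,(360,480))]))
E
```

```text
(no output)
```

View pics/s5.png

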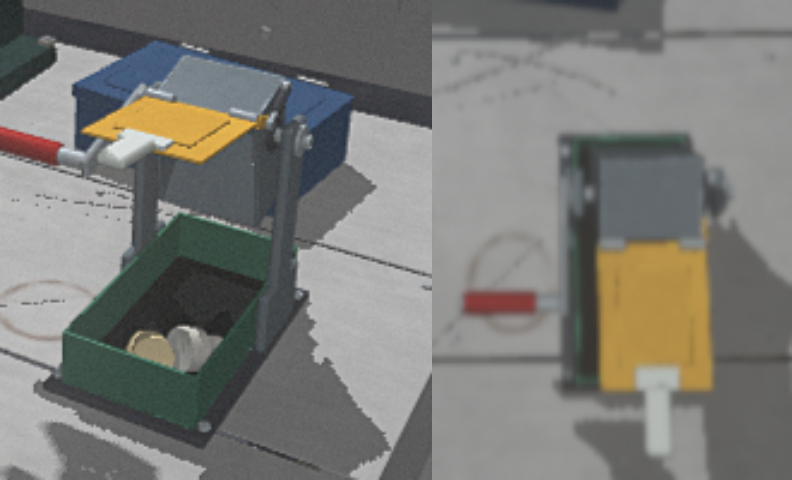

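Both collars lie in the front part of the tray, gold at about (150,348) and ivory at (192,345) in the left panel, and the lid is still back. I'll let them settle, then hand in.

move_arm --rows '[[[40, 0, 0, -10, 0], [40, 0, 0, 0, 0], [40, 0, 0, 0, 0], [40, 0, 0, 0, 0], [40, 0, 0, 0, 0]]]'

```text
time: 14.05
eef_pos: [0.4469, -0.1789, 0.2837]
ee_rot: [-179.9, 0.0, 90.1]
force: [-0.2, 0.1, -0.8]
opening: 0.465
grasp_force: 0.0
```

move_arm --rows '[[[40, 0, 0, 0, 0], [40, 0, 0, 0, 0], [40, 0, 0, 0, 0], [40, 0, 0, 0, 0], [40, 0, 0, 0, 0]]]'

```text
time: 14.55
eef_pos: [0.4474, -0.1783, 0.2843]
ee_rot: [-180.0, -0.0, 90.2]
force: [0.3, -0.3, -0.3]
opening: 0.472
grasp_force: 0.0
```

```bash
python3 - <<'E'
from h import *
a=bot.read_camera('scene').astype(int)
for _ in range(4):b=bot.read_camera('scene').astype(int)
print(np.abs(a-b)[310:360,340:400].mean(),np.abs(a-b)[200:250,320:380].mean())
print(bot.finish_job())
E
```

```text
3.3263333333333334 2.650333333333333
the job is handed in; nothing more can be done
None
```

I swung the lid back past its catch and tipped the tub to its forward stop; in the last picture both collars lay in the green tray with the lid still back, and I handed the job in at about 15 s (no verdict came back).

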